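# Close the proud lids in the hand press and tray the sample pots

### The job

Some of the sample pots on the table have lids standing proud: close each of these in the hand press (stand it upright on the bed, swing the sprung lever down to its stop, let the lever go back up, take the pot off). Then every pot must stand upright on the floor of the white tray, including those whose lids are already home, which go straight there and must not be pressed. Do not push any lid down other than with the press, leave the lever up, and leave everything else where it is.

Things in the scene. Friction and masses are not known exactly. Their poses are not given: they have to be found in the camera images.
- pot1: sample pot, upright: grey round body 46 mm diameter and 36 mm tall, a 40 mm neck hidden by a blue push-on lid of 46 mm diameter and 14 mm height. 50 mm tall with the lid home, up to 60 mm with the lid proud. About 0.1 kg. Origin: centre of the underside, z up. May be absent (None).
- pot2: sample pot, upright: grey round body 46 mm diameter and 36 mm tall, a 40 mm neck hidden by a blue push-on lid of 46 mm diameter and 14 mm height. 50 mm tall with the lid home, up to 60 mm with the lid proud. About 0.1 kg. Origin: centre of the underside, z up. May be absent (None).
- pot3: sample pot, upright: grey round body 46 mm diameter and 36 mm tall, a 40 mm neck hidden by a blue push-on lid of 46 mm diameter and 14 mm height. 50 mm tall with the lid home, up to 60 mm with the lid proud. About 0.1 kg. Origin: centre of the underside, z up. May be absent (None).
- pot4: sample pot, upright: grey round body 46 mm diameter and 36 mm tall, a 40 mm neck hidden by a blue push-on lid of 46 mm diameter and 14 mm height. 50 mm tall with the lid home, up to 60 mm with the lid proud. About 0.1 kg. Origin: centre of the underside, z up. May be absent (None).
- pot5: sample pot, upright: grey round body 46 mm diameter and 36 mm tall, a 40 mm neck hidden by a blue push-on lid of 46 mm diameter and 14 mm height. 50 mm tall with the lid home, up to 60 mm with the lid proud. About 0.1 kg. Origin: centre of the underside, z up. May be absent (None).
- cap1 (a joint): lid of pot1: height in m by which it stands proud of fully home (0 = home, its skirt on the pot's shoulder; 0.007 to 0.010 = proud, a ring of white neck shows). Held by about 12 N of friction, stays where it is; whether a lid is proud must be read from the scene.
- cap2 (a joint): lid of pot2: height in m by which it stands proud of fully home (0 = home, its skirt on the pot's shoulder; 0.007 to 0.010 = proud, a ring of white neck shows). Held by about 12 N of friction, stays where it is; whether a lid is proud must be read from the scene.
- cap3 (a joint): lid of pot3: height in m by which it stands proud of fully home (0 = home, its skirt on the pot's shoulder; 0.007 to 0.010 = proud, a ring of white neck shows). Held by about 12 N of friction, stays where it is; whether a lid is proud must be read from the scene.
- cap4 (a joint): lid of pot4: height in m by which it stands proud of fully home (0 = home, its skirt on the pot's shoulder; 0.007 to 0.010 = proud, a ring of white neck shows). Held by about 12 N of friction, stays where it is; whether a lid is proud must be read from the scene.
- cap5 (a joint): lid of pot5: height in m by which it stands proud of fully home (0 = home, its skirt on the pot's shoulder; 0.007 to 0.010 = proud, a ring of white neck shows). Held by about 12 N of friction, stays where it is; whether a lid is proud must be read from the scene.
- lever (a joint): arm of the hand press, hinge angle in rad: 0 = up at rest (leaning 0.08 rad back beyond upright, away from the robot), grows as the arm swings over towards the front and down, 1.65 = its stop, arm level. Sprung: it goes back to 0 by itself when let go; about 5 N at the bar holds it down when empty, about 12 N while driving a lid. At the stop the underside of its round rubber pad (52 mm diameter, 105 mm from the pivot) is level and exactly 50 mm above the bed.
- press: grey hand press fixed to the table. Origin: on the table, 50 mm behind the bed and 55 mm in front of the pivot; its front is its own -x side, y along the pivot. Base plate 12 mm thick, from x -110 to +130 mm, 130 mm wide in y; two upright cheeks at x +30 to +80 mm, y within 34 mm, up to 105 mm high. The arm is a steel bar 18 mm wide in the plane y = 0. With the arm up, the space above the bed is free to beyond 60 mm behind the bed's centre.
- bed (a point): centre of the press bed on top of the base plate (12 mm above the table, press frame x -50 mm), marked by a flat steel disc of 60 mm diameter; a pot stands here to be pressed.
- pivot (a point): the arm's hinge axis: press frame x +55 mm, 90 mm above the table; axis along the press's y.
- bar (a point): middle of the black round cross-bar at the arm's end, 200 mm from the pivot: 16 mm diameter, 130 mm long, along the press's y, 65 mm to either side of the arm (the halves are free to grip or hook). About 290 mm above the table with the arm up, 90 mm with the arm down.
- pad (a point): centre of the pressing face (underside when the arm is level) of the rubber pad; with the arm up it faces the front, about 195 mm above the table.
- tray: white shallow tray fixed to the table, 220 (x) x 180 (y) mm outside, walls 4 mm thick and 12 mm high above the table. Origin: centre of its underside, on the table.
- tray_in (a point): centre of the tray's inner floor, about 4 mm above the table.
- padbox: bystander: white paper box of wipes, 50 x 65 x 35, stands among the pots. Origin: centre of underside.
- sanitiser: bystander: bottle 60 diameter, 140 tall. Origin: centre of underside.
- marker: bystander: black marker pen lying flat, 130 long, 15 thick. Origin: centre of underside.
- specimen_jar: bystander: jar 70 diameter, 100 tall, red lid. Origin: centre of underside.
- beaker: bystander: small steel cup 64 across the mouth, 75 tall. Origin: centre of underside.
Things that resemble listed ones, but are neither listed nor needed, are in the scene too. Leave any brown or yellow look-alike of the pot3 alone.

How it is judged (in metres and radians):
On the way, in this order (a step that is already met when the one before it is completed fails the run):
1. a proud lid is driven home on the bed under the lever's pad (((horizontal distance between pot1 and bed below 0.03 m and distance between pad and pot1 below 0.057 m and value of joint cap1 below 0.002 m) or (horizontal distance between pot3 and bed below 0.03 m and distance between pad and pot3 below 0.057 m and value of joint cap3 below 0.002 m) or (horizontal distance between pot4 and bed below 0.03 m and distance between pad and pot4 below 0.057 m and value of joint cap4 below 0.002 m))), for 0.1 s.
2. the lever is back up (value of joint lever below 0.1 rad), for 0.2 s.
At the end, for the whole second after the job is handed in: Every pot present stands upright (within 0.15 rad) and at rest on the floor of the tray, inside its walls, every lid within 2 mm of fully home, and the lever is up (under 0.1 rad) (value of joint lever below 0.1 rad and value of joint each of cap1, cap2, cap3, cap4, cap5 below 0.002 m and angle between each of pot1, pot2, pot3, pot4, pot5's own z axis and vertical below 0.15 rad and linear speed of each of pot1, pot2, pot3, pot4, pot5 below 0.02 m/s and z of pot1 in the frame of tray_in between -0.006 and 0.006 m and x of pot1 in the frame of tray_in between -0.088 and 0.088 m and y of pot1 in the frame of tray_in between -0.068 and 0.068 m and z of pot2 in the frame of tray_in between -0.006 and 0.006 m and x of pot2 in the frame of tray_in between -0.088 and 0.088 m and y of pot2 in the frame of tray_in between -0.068 and 0.068 m and z of pot3 in the frame of tray_in between -0.006 and 0.006 m and x of pot3 in the frame of tray_in between -0.088 and 0.088 m and y of pot3 in the frame of tray_in between -0.068 and 0.068 m and z of pot4 in the frame of tray_in between -0.006 and 0.006 m and x of pot4 in the frame of tray_in between -0.088 and 0.088 m and y of pot4 in the frame of tray_in between -0.068 and 0.068 m and z of pot5 in the frame of tray_in between -0.006 and 0.006 m and x of pot5 in the frame of tray_in between -0.088 and 0.088 m and y of pot5 in the frame of tray_in between -0.068 and 0.068 m); the robot touches nothing.
It fails at once if a lid is pushed down other than by the press arm ((velocity of joint cap1 below -0.003 m/s and value of joint cap1 between 0.0025 and 0.006 m and distance between pad and pot1 above 0.08 m) or (velocity of joint cap3 below -0.003 m/s and value of joint cap3 between 0.0025 and 0.006 m and distance between pad and pot3 above 0.08 m) or (velocity of joint cap4 below -0.003 m/s and value of joint cap4 between 0.0025 and 0.006 m and distance between pad and pot4 above 0.08 m)).
It fails at once if a pot whose lid was already home is put through the press (distance between pad and pot2 below 0.055 m or distance between pad and pot5 below 0.055 m).
It fails at once if a bystander is shifted by more than 5 cm (distance of any of padbox, sanitiser, marker, specimen_jar, beaker from where it was at the start of the episode above 0.05 m).
Of pot1, pot3, pot4 only 2 to 3 are there at a start; the rules pass over those that are not, and their reading is None.
Of pot2, pot5 only 1 to 1 are there at a start; the rules pass over those that are not, and their reading is None.
At some moment in a run one of pot1, pot2, pot3, pot4, pot5 may be knocked a few centimetres aside while the robot is not near it.
It also fails if it takes over 210 s, if anything falls off the work surface, if the arm or the gripper's body presses on something with over 40 N, if the wrist force passes 120 N, or if a joint passes its speed limit or range.

### The arm

A 6-joint arm with a two-finger parallel gripper is mounted at the origin on the work surface. World frame = base frame: x ahead of the robot, y to its left, z up, the work surface at z = 0. Lengths are in mm, angles in rad, forces in N, time in s.
With the tool pointing down it reaches from about 275 to 750 mm from the base axis. Payload 10.2 kg.
Tool frame: the origin (TCP) lies midway between the tips of the shut fingers; the grasp point (between the pads) lies 19 mm behind it; z points along the fingers, y is the direction in which the jaws open and shut (so a half turn about z gives the same grasp; the last joint's range is limited). The gripper opens to 85 mm and grips with 20 to 120 N. Pads are 22 mm wide; open, the fingers measure 114 mm over their backs; the gripper's body (76 mm by 85 mm) begins 54 mm behind the grasp point. The pads swing forward as they close: fully open they stand 13 mm farther back than shut.
Start: joints at [1.06, 0.313, 1.498, -0, 1.331, -0.223], TCP at [149.031, 503.409, 231.294] pointing down, gripper open.
Joint ranges: [-2.94, 2.94], [-0.97, 2.17], [0.19, 2.56], [-1.23, 4.37], [0.02, 3.11], [-2.88, 2.88]. Speed limits (rad/s): [2.39, 2.39, 3.01, 3.14, 3.14, 3.14].

### API

Orientations are given as a unit quaternion [w, x, y, z].
In Python, from rig import sense, capture, finish_job, search_frame, trace gives the robot as it stands.
- The arm moves only by the tool arm_command, never from a script. Its argument "steps" is one flat list of numbers, 5 for each row, row after row: the shift along the world's x, y, z in units of 50 mm (1.0 is 50 mm), then the turn about the world's z in units of 5 degrees (1.0 is 5 degrees), then the opening in per cent of the stroke, from 0 (shut) to 100 (fully open). In form: [dx, dy, dz, twist, fingers, dx, dy, dz, twist, fingers, ...]. A call has 1 to 5 rows; each row shifts and turns the commanded pose from where the row before left it; what a row does not reach is not made up. A row lasts 1/8 s, in which the tool goes at most 62.5 mm and 10.7 degrees, less where a joint would pass 70% of its speed; a pose out of reach is approached as far as the arm can. A call is refused whole if a number of a shift passes 1 or a number of a turn 1, either way. A call with a gripper value outside its range is refused whole. The fingers move at their own pace and stop on an object; "grip_force" is the grip in N (left out, the last holds). Time passes only in rows, so rows that do not move let the fingers close. It gives the time, the measured TCP pose, the force and the opening at its end, in the units of the state.
- sense(): the state, without advancing time (a new reading comes with each control period).
- capture(name): name is "scene" or "top" or "wrist"; returns a dict with "frame" (420x560x3 uint8, blue, green, red), "fov_y" (degrees; the focal length in pixels is half the picture's height over the tangent of half this angle, whatever the lens; pixels are square), "cx", "cy" (the principal point, pixels), "extrinsics" (4x4, takes a point from world to camera coordinates). Camera axes: x right, y down, z forward; pixel columns grow to the right and rows downward; lengths in mm; the calibration is good to about 2 mm. A picture is of the moment at which its call begins. There is no depth.
- finish_job(): hands the job in, once; it reports no verdict.
Trained networks look in a picture, given as the dict that the camera call returned (one of the last four; its "shot" number tells which), for a name from the list of things; names that differ only in an ending like _2 or _b are one class to them, and where a whole thing is asked for, a point or a joint stands for the part that bears it (a point fixed in the world has none). Each returns a list of dicts, best first, with "score" (0 to 1); they miss things now and then, are a little off and sometimes report something else, mostly with a low value. They report only what shows in the picture. A call takes as long as a camera call. They do not tell look-alikes from the thing itself.
- search_frame(picture, target): "point" ([x, y, z] in mm, in world coordinates, good to about 4 mm: the middle of the surface that is visible of it).
- trace(picture, target): "mask" (420x560 bool, what is visible of it).
The state is a dict: "time_s": time; "joints": joint angles; "dq": joint speeds; "tau": joint torques, N m; "eef_pos": TCP position; "ee_rot": TCP orientation; "force": force on the tool from outside, world axes, zero at the start; "wrist_torque": the same for the moment, N m; "grip_width": opening from 0.0 (shut) to 1.0 (fully open).
Only numpy, scipy, OpenCV 4.12 (cv2) and the standard library are available. Lean on these libraries where they do the work, as an engineer would, in place of code of your own. Each camera call takes 0.05 s, during which the arm holds its last target. There are 200 camera calls.

## Working session

There is one attempt and no reset: what is moved stays moved. The work goes in short steps, Python scripts to look and compute and a tool call to move; the robot and the scene stay as the last step left them, time stands still between calls to the robot, and variables do not carry over. Pictures are saved under pics/ and viewed, on a budget of 14 in all, crops included, one or two more only if the job needs it, and the job is handed in when it is done.

Besides the shell and the picture viewer there is one more tool, called after ">>>" as name(argument=value, ...), one argument or row to a line, values as JSON. arm_command: Moves the arm, as the interface text tells. Its arguments: {"type":"object","properties":{"steps":{"type":"array"},"grip_force":{"type":"number"}},"required":["steps"]}

```bash
mkdir -p pics
cat > h.py <<'E'
import cv2, numpy as np
from rig import sense, capture, finish_job, search_frame, trace
def K(p):
    f=p["frame"].shape[0]/2/np.tan(np.radians(p["fov_y"])/2); return f
def ray(p,u,v,z):
    E=np.array(p["extrinsics"]);R=E[:3,:3];t=E[:3,3]
    d=R.T@np.array([(u-p["cx"])/K(p),(v-p["cy"])/K(p),1]);c=-R.T@t
    return c+d*(z-c[2])/d[2]
def proj(p,X):
    E=np.array(p["extrinsics"]);q=E[:3,:3]@np.array(X)+E[:3,3]
    return q[0]/q[2]*K(p)+p["cx"],q[1]/q[2]*K(p)+p["cy"]
E
python3 - <<'E'
from h import *
s=sense();print(s)
for n in("top","scene"):
    p=capture(n);cv2.imwrite(f"pics/{n}0.png",cv2.resize(p["frame"],(800,600)));print(n,np.array(p["extrinsics"]).round(3).tolist(),p["fov_y"],p["cx"],p["cy"])
    for t in["pot1","tray","press","bar","bed","pad","padbox","sanitiser","marker","specimen_jar","beaker"]:
        try:
            for d in search_frame(p,t)[:8]:print(t,np.round(d["point"]),round(d["score"],2),np.round(proj(p,d["point"])))
        except Exception as e: print(t,e)
E
```

```text
{'time_s': 0.0, 'joints': array([ 1.05958302e+00,  3.13457470e-01,  1.49845881e+00, -3.59751654e-05,
        1.33102163e+00, -2.23411974e-01]), 'dq': array([ 1.15491143e-03,  5.12296147e-04, -1.19502292e-03, -3.06557194e-04,
        3.83565218e-05, -4.19657273e-04]), 'tau': array([-1.00569872e-03, -4.12278914e+01, -2.59737915e+01, -2.60967499e-04,
        4.26081780e-03, -2.24748868e-05]), 'eef_pos': array([148.90828269, 503.15548001, 230.72308388]), 'ee_rot': array([-2.25242210e-04,  1.43400272e-01,  9.89664544e-01, -6.34035753e-04]), 'force': array([-1.0260299 , -0.67314042,  0.08028524]), 'wrist_torque': array([ 0.01027789, -0.00064903,  0.03367175]), 'grip_width': 0.999954942540429}
top [[0.013, -1.0, 0.0, -7.498], [-0.984, -0.013, -0.177, 580.781], [0.177, 0.002, -0.984, 1690.238], [0.0, 0.0, 0.0, 1.0]] 45.90522719879391 279.9681054934815 213.24653591459327
pot1 [ 471. -415.   60.] 0.75 [400. 246.]
pot1 [ 543. -497.   44.] 0.74 [421. 226.]
pot1 [ 372. -404.   52.] 0.7 [397. 275.]
pot1 [ 580. -188.   50.] 0.64 [334. 214.]
pot1 [ 466. -289.   58.] 0.58 [363. 247.]
tray [516. 293. 
[... 1128 characters left out ...]
291.   4.] 0.64 [347. 201.]
press [ 744. -228.   90.] 0.33 [258. 310.]
press [382. 483.  54.] 0.2 [361. 148.]
bar [664.  -9. 236.] 0.67 [304. 223.]
bed [658. -12.  14.] 0.87 [301. 265.]
pad [664. -10. 234.] 0.95 [304. 224.]
pad [ 479. -418.   59.] 0.74 [158. 283.]
pad [ 468. -306.   56.] 0.46 [190. 263.]
padbox [ 562. -416.   32.] 0.96 [173. 307.]
sanitiser [ 743. -229.   88.] 0.74 [258. 310.]
sanitiser [ 562. -416.   34.] 0.6 [172. 307.]
sanitiser [ 466. -304.   54.] 0.54 [190. 263.]
marker [377. 483.  51.] 0.67 [360. 147.]
marker [377. -38.  18.] 0.61 [247. 214.]
specimen_jar [740. 194.  77.] 0.96 [369. 240.]
beaker [377. 480.  52.] 0.85 [360. 147.]
beaker [532. 290.   2.] 0.45 [347. 202.]
```

View pics/top0.png

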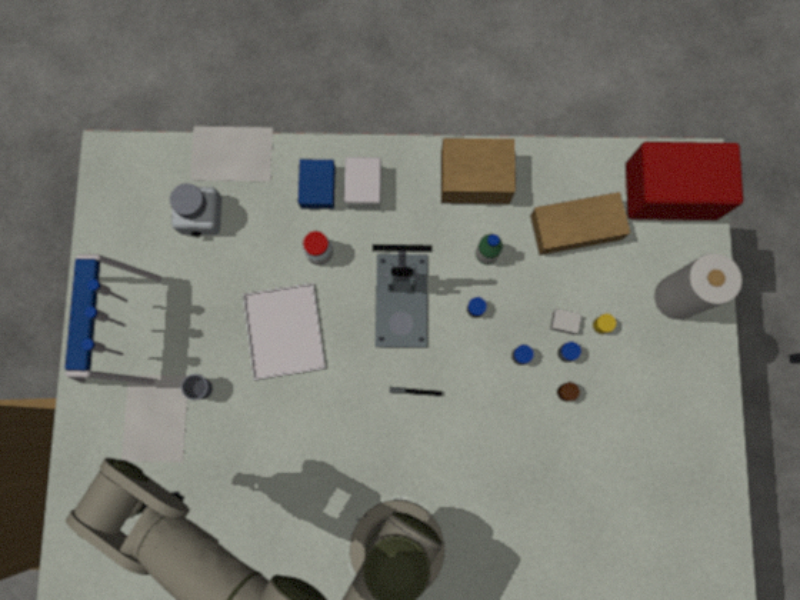

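View pics/scene0.png

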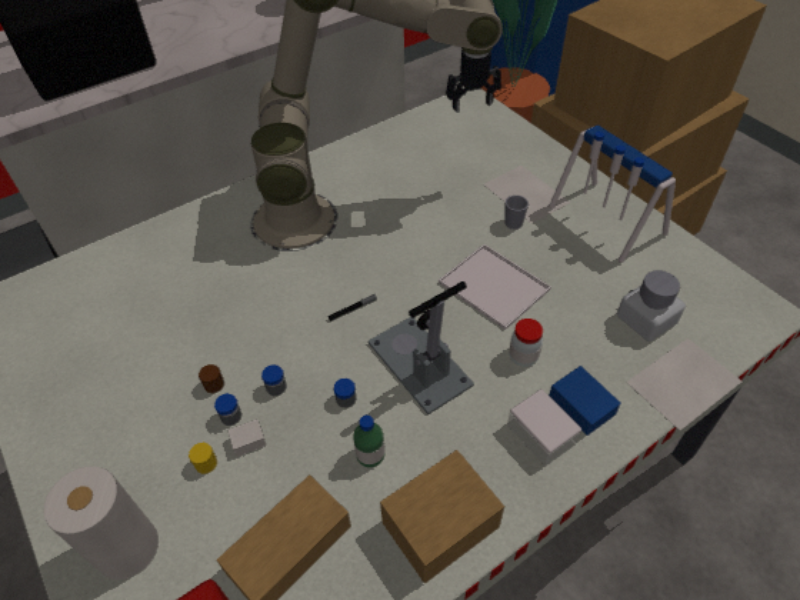

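The top view at 800x600 has three blue-lidded pots, at (477,307), (523,354) and (570,351). Look-alikes are brown (569,391), yellow (606,323) and the padbox (567,321); the green bottle's blue cap at (490,240) is the sanitiser. The press is at (401,300) and the tray at (286,332). I'll move the wrist camera over the pots for a close check.

>>> arm_command(
  steps=[0.5,-1,0.5,0,100,0.5,-1,0.3,0,100,0.5,-1,0,0,100,0.5,-1,0,0,100,0.5,-1,0,0,100],
)

```text
time_s: 1.82
eef_pos: [274.5, 251.8, 271.5]
ee_rot: [0.0, 0.143, 0.99, 0.0]
force: [1.1, 0.9, 0.9]
grip_width: 0.999
```

>>> arm_command(
  steps=[0.5,-1,0,0,100,0.4,-1,0,0,100,0.3,-1,0,0,100,0.3,-1,0,0,100,0.2,-1,0,0,100],
)

```text
time_s: 2.45
eef_pos: [359.2, 1.6, 271.5]
ee_rot: [0.0, 0.144, 0.99, -0.0]
force: [0.9, 0.8, 0.2]
grip_width: 1.003
```

>>> arm_command(
  steps=[0.2,-1,0,0,100,0.2,-1,0,0,100,0.2,-1,0,0,100,0.2,-1,0,0,100,0.2,-1,0,0,100],
)

```text
time_s: 3.08
eef_pos: [409.1, -248.4, 271.4]
ee_rot: [0.0, 0.144, 0.99, -0.0]
force: [0.5, -0.1, -0.4]
grip_width: 1.004
```

Run:
```python
from h import *
s=sense();print(s["time_s"],s["joints"].round(2),s["eef_pos"].round(),s["ee_rot"].round(3))
p=capture("wrist");cv2.imwrite("pics/w1.png",p["frame"])
E=np.array(p["extrinsics"]);print((-E[:3,:3].T@E[:3,3]).round(),E[:3,:3].round(2).tolist(),p["fov_y"])
for t in["pot1","padbox"]:
  for d in search_frame(p,t)[:6]:print(t,np.round(d["point"]),round(d["score"],2),np.round(proj(p,d["point"])))
```

```text
3.075 [-0.79  0.18  1.56  0.    1.4  -2.07] [ 409. -248.  271.] [ 0.     0.144  0.99  -0.   ]
[ 340. -229.  414.] [[0.28, 0.96, 0.0], [0.92, -0.27, 0.29], [0.28, -0.08, -0.96]] 59.92577439864706
pot1 [ 467. -403.   49.] 0.97 [165. 267.]
pot1 [ 370. -401.   50.] 0.8 [131. 183.]
pot1 [ 464. -299.   54.] 0.59 [255. 240.]
pot1 [ 457. -295.   57.] 0.58 [256. 235.]
pot1 [ 570. -192.   51.] 0.56 [375. 299.]
padbox [ 547. -393.   30.] 0.87 [203. 316.]
```

View pics/w1.png

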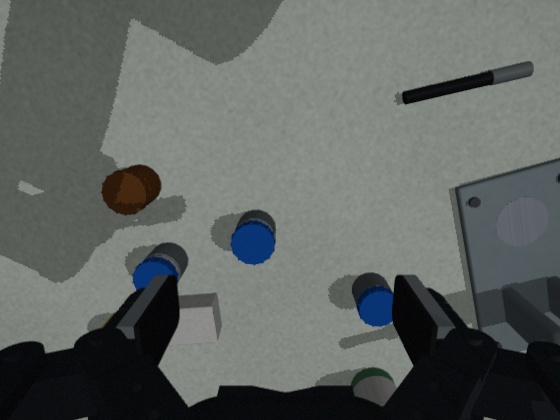

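The wrist view shows blue pots at (155,272), (253,238) and (376,300), brown at (130,190), yellow behind the finger, the padbox at (200,318) and the bed disc at (522,222). Next is one enlarged crop to read the lids.

Run:
```python
from h import *
f=cv2.imread("pics/w1.png");S=lambda x0,y0:cv2.resize(f[y0:y0+75,x0:x0+66],None,fx=4,fy=4,interpolation=cv2.INTER_CUBIC)
g=np.hstack([S(125,230),S(222,196),S(345,260)]);cv2.imwrite("pics/w1c.png",cv2.convertScaleAbs(g,alpha=1.8,beta=10))
p=capture("wrist")
print("bed",ray(p,522,222,12).round(),"tophole",ray(p,474,202,12).round())
for n in("top","wrist"):
  p=capture(n);hsv=cv2.cvtColor(p["frame"],cv2.COLOR_BGR2HSV)
  m=cv2.inRange(hsv,(105,130,50),(125,255,255))
  k,l,st,c=cv2.connectedComponentsWithStats(m)
  for i in range(1,k):
    if st[i,4]>25:print(n,c[i].round(),st[i,2:5],ray(p,*c[i],52).round())
```

```text
bed [544.  -2.  12.] tophole [504. -52.  12.]
top [221. 127.] [ 25  32 743] [894. 217.  52.]
top [345. 168.] [ 9  8 51] [ 749. -230.   52.]
top [ 57. 220.] [  24   77 1206] [546. 780.  52.]
top [334. 214.] [ 12  12 119] [ 579. -188.   52.]
top [401. 244.] [12  9 72] [ 479. -421.   52.]
wrist [251. 243.] [  45   45 1512] [ 466. -302.   52.]
wrist [149. 272.] [ 47  35 832] [ 466. -418.   52.]
wrist [375. 307.] [  38   41 1238] [ 578. -192.   52.]
```

View pics/w1c.png

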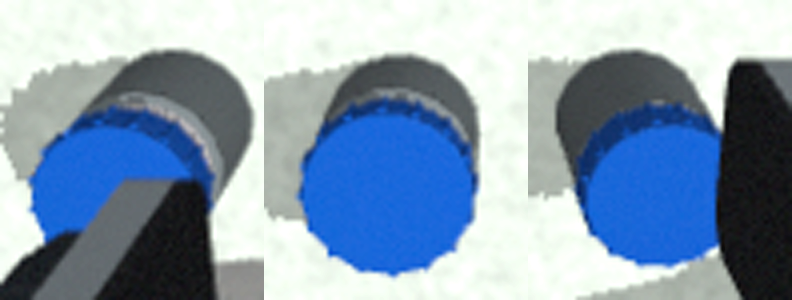

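The left pot, C (467,-415), and the middle one, B (466,-302), show a white neck ring, so both are proud. The right one, A (579,-190), is home. So I expect three pots, two to press. I'll start with B.

>>> arm_command(
  steps=[0.6,-0.56,-0.3,0,100,0.5,-0.5,-1,0,100,0,0,-1,0,100,0,0,-1,0,100,0,0,-0.9,0,100],
  grip_force=35,
)

```text
time_s: 4.0
eef_pos: [464.1, -298.3, 60.2]
ee_rot: [0.0, 0.143, 0.99, -0.0]
force: [-0.5, -0.8, -0.7]
grip_width: 1.002
```

>>> arm_command(
  steps=[0,0,-0.6,0,100,0,0,-0.56,0,100,0,0,0,0,100,0,0,0,0,45,0,0,0,0,40],
)

```text
time_s: 4.62
eef_pos: [464.6, -299.9, 4.7]
ee_rot: [0.001, 0.143, 0.99, -0.001]
force: [-0.5, 0.4, -0.5]
grip_width: 0.6
```

>>> arm_command(
  steps=[0,0,0,0,40,0,0,0,0,40,0,0,0,0,40,0,0,0,0,40,0,0,0.4,0,40],
)

```text
time_s: 5.25
eef_pos: [463.6, -299.2, 23.3]
ee_rot: [-0.001, 0.143, 0.99, 0.0]
force: [-1.0, 0.5, -0.1]
grip_width: 0.532
```

Run:
```python
from h import *
s=sense();print(s["grip_width"],s["force"].round(1))
p=capture("wrist");cv2.imwrite("pics/w2.png",p["frame"])
```

```text
0.5317581546856532 [-1.   0.5 -0.1]
```

View pics/w2.png

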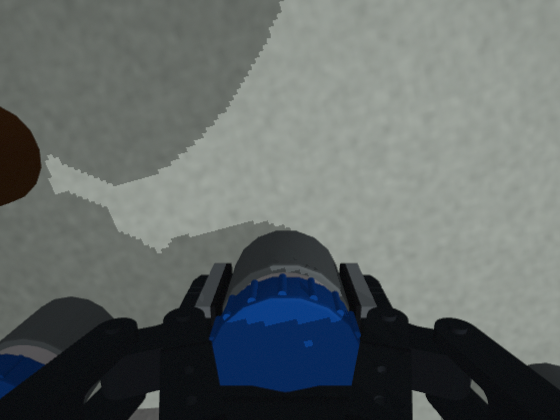

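B is held on its body: lid at (285,330), white ring visible, pads at (215,290) and (350,290). Now to the bed.

>>> arm_command(
  steps=[0,0,1,0,40,0.1,0.6,0.6,-1,40,0.3,1,0,-1,40,0.3,1,0,-1,40,0.3,1,0,-1,40],
)

```text
time_s: 5.92
eef_pos: [514.4, -118.1, 103.7]
ee_rot: [0.001, 0.315, 0.949, -0.0]
force: [1.0, -0.9, -0.5]
grip_width: 0.524
```

>>> arm_command(
  steps=[0.3,1,0,-1,40,0.2,0.9,0,-1,40,0.1,0.44,0,-1,40,0,0,-0.7,0,40,0,0,-0.7,0,40],
)

```text
time_s: 6.55
eef_pos: [544.3, -2.2, 32.9]
ee_rot: [0.001, 0.434, 0.901, 0.0]
force: [-0.5, -0.6, -0.8]
grip_width: 0.534
```

Run:
```python
from h import *
s=sense();print(s["eef_pos"].round(1),s["ee_rot"].round(3),s["grip_width"],s["force"].round(1))
p=capture("wrist");cv2.imwrite("pics/w3.png",p["frame"])
```

```text
[544.3  -2.2  32.9] [0.001 0.434 0.901 0.   ] 0.5341686100612993 [-0.5 -0.6 -0.8]
```

View pics/w3.png

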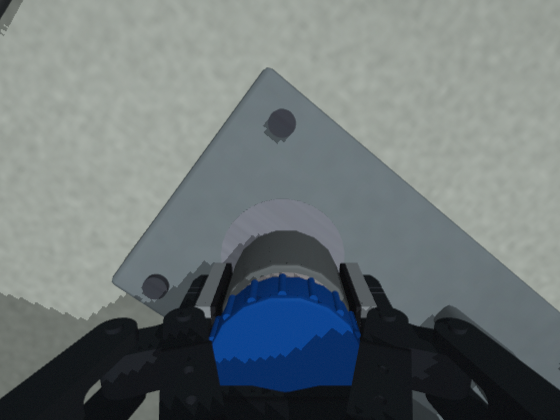

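The pot sits over the bed disc (disc top at (283,200), pot at (287,260)). I'll lower it, release, and rise to look at the bar while turning the jaws along x.

>>> arm_command(
  steps=[0,0,-0.2,0,40,0,0,-0.15,0,40,0,0,0,0,60,0,0,0,0,80,0,0,0,0,100],
)

```text
time_s: 7.22
eef_pos: [544.3, -2.7, 16.3]
ee_rot: [0.0, 0.434, 0.901, 0.0]
force: [-0.1, -0.9, -0.4]
grip_width: 0.979
```

>>> arm_command(
  steps=[0,0,0.2,0,100,0,0,1,0,100,0,0,1,0,100,-0.5,0,1,-1,100,0,0.4,1,-1,100],
)

```text
time_s: 7.85
eef_pos: [517.8, 17.1, 228.3]
ee_rot: [0.0, 0.513, 0.858, -0.0]
force: [-0.1, -0.0, 0.3]
grip_width: 0.999
```

>>> arm_command(
  steps=[0,0.4,1,-1,100,0,0,1,-1,100,0,0,0.3,-1,100,0,0,0,-1,100,0,0,0,-1,100],
)

```text
time_s: 8.48
eef_pos: [518.7, 37.5, 341.8]
ee_rot: [0.0, 0.686, 0.727, 0.0]
force: [0.3, 0.3, -0.6]
grip_width: 0.999
```

>>> arm_command(
  steps=[0,0,0,-0.7,100,0,0,0,0,60],
)

```text
time_s: 8.72
eef_pos: [518.8, 37.4, 341.5]
ee_rot: [0.0, 0.707, 0.707, 0.0]
force: [-0.4, -0.5, 0.7]
grip_width: 0.818
```

Run:
```python
from h import *
s=sense();print(s["joints"].round(2),s["eef_pos"].round(1),s["ee_rot"].round(3),s["grip_width"],s["force"].round(1))
p=capture("wrist");cv2.imwrite("pics/w4.png",p["frame"])
for t in["bar","pot1","pad"]:
  for d in search_frame(p,t)[:3]:print(t,np.round(d["point"]),round(d["score"],2),np.round(proj(p,d["point"])))
```

```text
[-0.15  0.25  1.3  -0.    1.59 -0.15] [518.8  37.4 341.5] [0.    0.707 0.707 0.   ] 0.8179626983185492 [-0.4 -0.5  0.7]
bar [659.   6. 278.] 0.7 [508. 277.]
bar [493. 216.   5.] 0.23 [262.  10.]
pot1 [ 583. -175.   52.] 0.98 [332. 322.]
pot1 [539.   4.  68.] 0.78 [302. 197.]
```

View pics/w4.png

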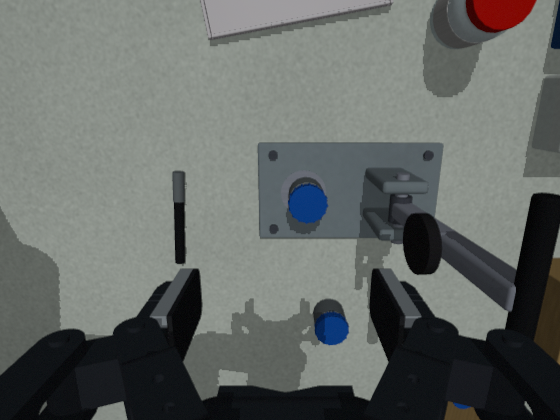

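The pot stands on the bed at (306,200), concentric with the disc. The lever is up, with the pad at (424,243) and the bar running from (543,195) towards (520,340). Pot A is untouched at (331,325). I'll compute the press frame from the plate corners.

Run:
```python
from h import *
p=capture("wrist")
for u,v in((259,143),(442,143),(259,238),(442,237)):print(ray(p,u,v,12).round(1))
print("pot lid",ray(p,308,204,70).round(1))
b=np.array([np.mean([ray(p,259,143,12),ray(p,442,143,12),ray(p,259,238,12),ray(p,442,237,12)],0)])[0]
print("center",b)  # press x=+10
o=b-np.array([10,0,12])
for y in(65,40,-2,-40):print(y,np.round(proj(p,o+[55+16,y,289.4]),1))
print("bar end centre ray z290",ray(p,543,196,289).round(1), ray(p,516,295,289).round(1),ray(p,560,205,289).round(1),ray(p,528,200,289).round(1))
```

```text
[486.5  61.5  12. ]
[720.6  62.   12. ]
[484.1 -67.9  12. ]
[736.6 -66.   12. ]
pot lid [546.9  -3.4  70. ]
center [606.945261    -2.59071346  12.        ]
65 [555.3 193.7]
40 [545.8 236.5]
-2 [531.4 302.1]
-40 [519.7 355.6]
bar end centre ray z290 [661.8  61.  289. ] [658.1  -0.  289. ] [672.3  55.9 289. ] [653.9  58.7 289. ]
```

>>> arm_command(
  steps=[0.9,0,0,0,100,1,0,0,0,80,0.96,0,0,0,80,0,0,-0.7,0,80,0,0,-0.77,0,80],
)

```text
time_s: 9.6
eef_pos: [662.7, 37.3, 265.7]
ee_rot: [0.0, 0.707, 0.707, 0.0]
force: [0.8, 0.1, -0.9]
grip_width: 0.802
```

Run:
```python
from h import *
s=sense();print(s["joints"].round(2),s["eef_pos"].round(1),s["ee_rot"].round(3),s["grip_width"],s["force"].round(1))
p=capture("wrist");cv2.imwrite("pics/w5.png",p["frame"])
```

```text
[-0.12  0.62  0.94 -0.    1.58 -0.12] [662.7  37.3 265.7] [0.    0.707 0.707 0.   ] 0.8022118773310424 [ 0.8  0.1 -0.9]
```

View pics/w5.png

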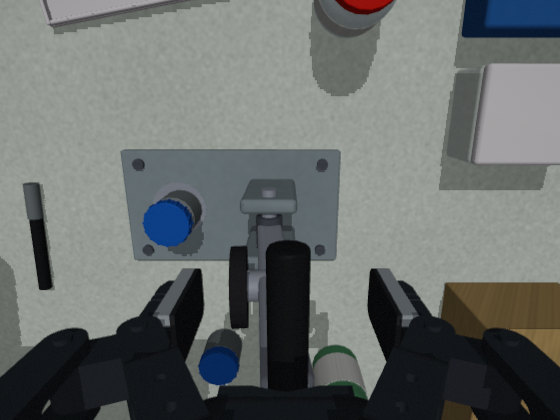

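The bar is centred between the pads (bar at column 288, pads at 200 and 370). I'll grip it and swing down.

>>> arm_command(
  steps=[0,0,0,0,40,0,0,0,0,10,0,0,0,0,10,0,0,0,0,10,0,0,0,0,10],
  grip_force=50,
)

```text
time_s: 10.28
eef_pos: [662.7, 37.4, 269.3]
ee_rot: [0.002, 0.707, 0.707, 0.001]
force: [1.9, 1.0, 5.3]
grip_width: 0.168
```

>>> arm_command(
  steps=[-0.73,0,-0.01,0,10,-0.72,0,-0.14,0,10],
)

```text
time_s: 10.52
eef_pos: [590.3, 37.1, 262.3]
ee_rot: [0.003, 0.707, 0.707, 0.002]
force: [5.9, -2.2, 1.2]
grip_width: 0.167
```

Forces are low, so I'll continue.

>>> arm_command(
  steps=[-0.68,0,-0.27,0,10,-0.62,0,-0.39,0,10,-0.54,0,-0.49,0,10,-0.44,0,-0.59,0,10],
)

```text
time_s: 11.02
eef_pos: [476.4, 37.2, 174.3]
ee_rot: [0.003, 0.707, 0.707, 0.002]
force: [14.0, -0.6, -1.3]
grip_width: 0.167
```

Run:
```python
from h import *
s=sense();print(s["joints"].round(2),s["eef_pos"].round(1),s["wrist_torque"].round(2),s["grip_width"],s["force"].round(1))
p=capture("wrist");cv2.imwrite("pics/w6.png",p["frame"])
```

```text
[-0.17  0.26  1.72  0.    1.15 -0.17] [476.4  37.2 174.3] [-0.   -2.4  -0.02] 0.16695972469256298 [14.  -0.6 -1.3]
```

View pics/w6.png

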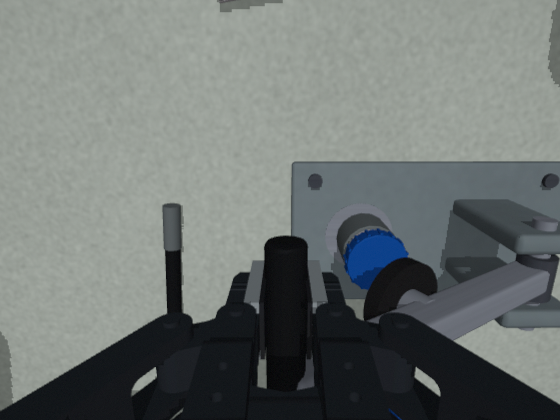

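The bar is held and the lever is about 55° over. The pot is upright with its ring still showing. Continuing with slight x relief.

>>> arm_command(
  steps=[-0.3,0,-0.66,0,10,-0.15,0,-0.6,0,10],
)

```text
time_s: 11.32
eef_pos: [451.9, 37.3, 110.0]
ee_rot: [-0.0, 0.707, 0.707, -0.001]
force: [-1.1, -2.5, 6.8]
grip_width: 0.168
```

>>> arm_command(
  steps=[-0.02,0,-0.35,0,10,0,0,-0.3,0,10,0,0,-0.2,0,10],
)

```text
time_s: 11.7
eef_pos: [447.5, 37.4, 66.4]
ee_rot: [-0.004, 0.707, 0.708, -0.004]
force: [-33.0, -4.9, 42.9]
grip_width: 0.169
```

>>> arm_command(
  steps=[0,0,0,0,10,0,0,0,0,10],
)

```text
time_s: 11.95
eef_pos: [447.4, 37.4, 66.7]
ee_rot: [-0.004, 0.707, 0.708, -0.004]
force: [-23.5, -5.4, 12.1]
grip_width: 0.165
```

Run:
```python
from h import *
s=sense();print(s["joints"].round(2),s["eef_pos"].round(1),s["wrist_torque"].round(2),s["grip_width"],s["force"].round(1))
p=capture("wrist");cv2.imwrite("pics/w7.png",p["frame"])
```

```text
[-0.18  0.37  1.9  -0.    0.88 -0.18] [447.4  37.4  66.7] [-0.87  3.71  0.05] 0.16480031618122082 [-23.5  -5.4  12.1]
```

View pics/w7.png

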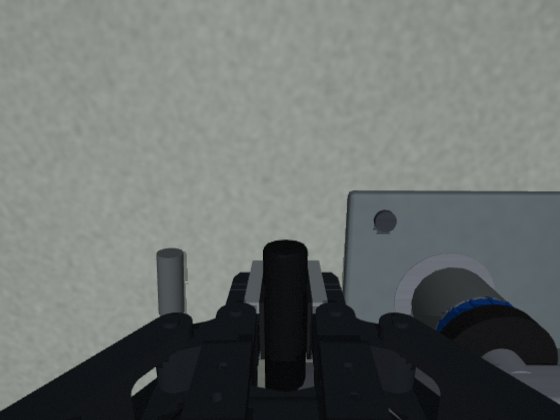

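At the stop the pad sits on the lid and no white ring shows (blue meets grey at (460,310)). Now I'll carry the lever back up and release.

>>> arm_command(
  steps=[-0.04,0,0.73,0,10,0.2,0,0.7,0,10,0.32,0,0.66,0,10,0.44,0,0.59,0,10,0.54,0,0.49,0,10],
)

```text
time_s: 12.62
eef_pos: [527.7, 37.3, 225.6]
ee_rot: [0.002, 0.707, 0.707, 0.002]
force: [29.9, -1.8, -39.8]
grip_width: 0.167
```

>>> arm_command(
  steps=[0.62,0,0.39,0,10,0.68,0,0.27,0,10,0.72,0,0.14,0,10,0.65,0,0,0,10,0,0,0,0,10],
)

```text
time_s: 13.25
eef_pos: [660.7, 37.3, 266.4]
ee_rot: [0.002, 0.707, 0.707, 0.001]
force: [3.8, -1.0, 2.6]
grip_width: 0.167
```

>>> arm_command(
  steps=[0,0,0,0,50,0,0,0,0,80,0,0,0.6,0,80,0,0,0.9,0,90,-0.6,-0.2,0,1,100],
)

```text
time_s: 13.88
eef_pos: [629.7, 27.4, 344.7]
ee_rot: [0.003, 0.675, 0.738, 0.002]
force: [1.1, -1.0, -1.0]
grip_width: 0.998
```

Run:
```python
from h import *
s=sense();print(s["joints"].round(2),s["eef_pos"].round(1),s["ee_rot"].round(3),s["grip_width"],s["force"].round(1))
p=capture("scene");print(search_frame(p,"bar")[:1])
for n in("scene","top"):
  p=capture(n);
  for d in search_frame(p,"pot1")[:6]:print(n,np.round(d["point"]),round(d["score"],2))
```

```text
[-0.14  0.52  0.91 -0.    1.71 -0.23] [629.7  27.4 344.7] [0.003 0.675 0.738 0.002] 0.99800408583454 [ 1.1 -1.  -1. ]
[{'point': [662.3, -7.0, 234.8], 'score': 0.92}]
scene [ 557. -503.   46.] 0.82
scene [ 488. -422.   56.] 0.69
scene [ 388. -414.   52.] 0.53
scene [558.  -8.  58.] 0.5
scene [ 594. -193.   51.] 0.49
scene [659. -12.  12.] 0.33
top [ 544. -500.   45.] 0.66
top [546.  -6.  62.] 0.64
top [ 578. -186.   53.] 0.6
top [518. 293.   3.] 0.59
top [ 476. -414.   61.] 0.46
top [ 370. -406.   52.] 0.45
```

>>> arm_command(
  steps=[-1,-0.3,0,1,100,-0.71,-0.3,-0.3,1,100,0,0,-0.9,1,100,0,0,-1,1,100,0,0,-1,1,100],
  grip_force=35,
)

```text
time_s: 14.8
eef_pos: [543.3, -2.5, 179.2]
ee_rot: [0.0, 0.499, 0.867, 0.0]
force: [1.2, -0.6, -0.9]
grip_width: 1.002
```

```bash
cat > lids.py <<'E'
from h import *
import sys
p=capture("wrist");hsv=cv2.cvtColor(p["frame"],cv2.COLOR_BGR2HSV);m=cv2.inRange(hsv,(105,130,40),(125,255,255))
s=sense();print(s["eef_pos"].round(1),s["ee_rot"].round(3),s["force"].round(1),s["grip_width"].round(3))
k,l,st,c=cv2.connectedComponentsWithStats(m);z=float(sys.argv[1])
for i in range(1,k):
  if st[i,4]>60:print(c[i].round(),st[i],ray(p,*c[i],z).round())
E
python3 lids.py 62
```

```text
Traceback (most recent call last):
  File "lids.py", line 4, in <module>
    s=sense();print(s["eef_pos"].round(1),s["ee_rot"].round(3),s["force"].round(1),s["grip_width"].round(3))
                                                                                   ^^^^^^^^^^^^^^^^^^^^^
AttributeError: 'float' object has no attribute 'round'
```

```bash
sed -i 's/,s\["grip_width"\].round(3)/,s["grip_width"]/' lids.py; python3 lids.py 62
```

```text
[541.   -2.  176.1] [-0.005  0.5    0.866 -0.001] [ 0.3 -0.1  0.9] 0.9999895623355278
[291. 213.] [ 260  180   64   66 3159] [545.  -3.  62.]
[218. 384.] [197 372  50  30 732] [ 569. -164.   62.]
```

>>> arm_command(
  steps=[0.06,-0.02,-0.8,0.5,100,0,0,-0.9,0.5,100,0,0,-0.8,0,100,0,0,-0.5,0,100,0,0,0,0,100],
)

```text
time_s: 15.52
eef_pos: [546.6, -3.6, 31.0]
ee_rot: [-0.001, 0.462, 0.887, -0.0]
force: [-0.0, -0.3, 0.5]
grip_width: 0.998
```

>>> arm_command(
  steps=[0,0,-0.3,0,100,0,0,0,0,40,0,0,0,0,40,0,0,0,0,40,0,0,0,0,40],
)

```text
time_s: 16.15
eef_pos: [546.6, -3.7, 16.6]
ee_rot: [0.001, 0.462, 0.887, 0.0]
force: [-0.5, 0.9, 5.7]
grip_width: 0.53
```

>>> arm_command(
  steps=[0,0,0,0,40,0,0,0,0,40,0,0,0.6,0,40,0,0,0.8,0,40],
)

```text
time_s: 16.65
eef_pos: [545.4, -3.5, 86.0]
ee_rot: [-0.001, 0.462, 0.887, -0.0]
force: [0.8, 0.4, -0.5]
grip_width: 0.536
```

```bash
python3 - <<'E'
from h import *
p=capture("top");d=trace(p,"tray")
for q in d[:2]:
  m=q["mask"].astype(np.uint8)
  c,wh,a=cv2.minAreaRect(cv2.findNonZero(m));print(q["score"],c,wh,a,ray(p,*c,6).round())
  print([ray(p,u,v,8).round().tolist() for u,v in cv2.boxPoints((c,wh,a))])
p=capture("wrist");cv2.imwrite("pics/w8.png",cv2.convertScaleAbs(p["frame"][180:420,140:440],alpha=1.7,beta=10))
E
python3 lids.py 100
```

```text
0.83 (197.655029296875, 231.41268920898438) (62.97601318359375, 51.01518630981445) 82.40535736083984 [519. 294.   6.]
[[619.0, 405.0, 8.0], [646.0, 223.0, 8.0], [421.0, 185.0, 8.0], [394.0, 363.0, 8.0]]
0.27 (279.65350341796875, 181.46533203125) (39.204463958740234, 22.686847686767578) 5.710593223571777 [707.   3.   6.]
[[670.0, 78.0, 8.0], [755.0, 71.0, 8.0], [742.0, -72.0, 8.0], [658.0, -64.0, 8.0]]
[546.   -3.6  85.9] [0.    0.462 0.887 0.   ] [ 0.3 -0.1 -0.8] 0.5272802288500822
[285. 329.] [  211   259   151   134 15520] [557. -18. 100.]
```

View pics/w8.png

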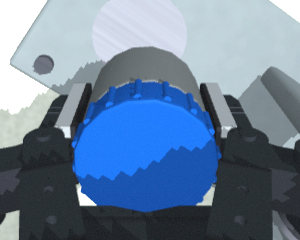

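The lid is home, with no ring. Now to the tray: centre (519,294), yaw about 9°, slot 1 at (574,333).

>>> arm_command(
  steps=[0.1,1,0,1,40,0.1,1,0,1,40,0.1,1,0,1,40,0.1,1,0,1,40,0.1,1,0,1,40],
)

```text
time_s: 17.48
eef_pos: [570.3, 247.9, 84.1]
ee_rot: [-0.001, 0.257, 0.966, -0.001]
force: [0.9, 0.2, -0.5]
grip_width: 0.53
```

>>> arm_command(
  steps=[0.05,1,0,1,40,0,0.73,0,1,40,0,0,-0.7,0,40,0,0,-0.5,0,40,0,0,-0.15,0,40],
)

```text
time_s: 18.1
eef_pos: [572.0, 332.4, 15.1]
ee_rot: [-0.002, 0.174, 0.985, -0.001]
force: [0.1, 0.4, -1.0]
grip_width: 0.53
```

>>> arm_command(
  steps=[0,0,-0.14,0,40,0,0,0,0,70,0,0,0,0,100,0,0,0,0,100,0,0,0.9,0,100],
)

```text
time_s: 18.73
eef_pos: [571.9, 332.2, 54.0]
ee_rot: [-0.003, 0.174, 0.985, -0.002]
force: [0.3, -0.5, 0.8]
grip_width: 1.004
```

>>> arm_command(
  steps=[0,0,1,0,100,-0.5,-0.8,0.6,0,100,-0.5,-1,0.4,0,100,-0.6,-1,0,0,100,-0.6,-1,0,0,100],
)

```text
time_s: 19.35
eef_pos: [462.6, 141.5, 157.0]
ee_rot: [0.001, 0.173, 0.985, 0.0]
force: [0.9, -0.7, 0.0]
grip_width: 1.003
```

>>> arm_command(
  steps=[-0.3,-1,0,0,100,0,-1,0,0,100,0,-1,0,0,100,0,-1,0,0,100,0,-1,0,0,100],
)

```text
time_s: 19.98
eef_pos: [448.4, -108.8, 156.9]
ee_rot: [0.001, 0.174, 0.985, -0.0]
force: [0.7, 0.3, -0.3]
grip_width: 1.0
```

>>> arm_command(
  steps=[0,-1,0,0,100,0,-1,0,0,100,0,-1,0,0,100,0,-1,0,0,100,0,0,0,0,100],
)

```text
time_s: 20.6
eef_pos: [448.1, -309.9, 156.3]
ee_rot: [0.0, 0.175, 0.985, -0.0]
force: [-0.1, 1.6, -0.3]
grip_width: 1.002
```

```bash
python3 lids.py 58
python3 - <<'E'
from h import *
p=capture("top")
for d in search_frame(p,"pot1")[:6]:print(np.round(d["point"]),round(d["score"],2))
E
```

```text
[ 448.2 -308.1  156.3] [ 0.     0.175  0.985 -0.   ] [0.3 0.4 0.4] 1.0027348625495713
[170. 280.] [ 131  258   67   59 1583] [ 467. -407.   58.]
[488. 309.] [ 454  281   67   59 2683] [ 571. -194.   58.]
[572. 335.  56.] 0.64
[ 540. -498.   49.] 0.63
[ 581. -186.   51.] 0.52
[ 371. -409.   52.] 0.47
```

>>> arm_command(
  steps=[0.2,-1,0,0,100,0.24,-1,0,0,100,0,-0.1,-0.6,0,100,0,0,0,0,100],
)

```text
time_s: 21.25
eef_pos: [470.1, -410.5, 124.4]
ee_rot: [-0.002, 0.173, 0.985, 0.002]
force: [-0.9, 0.4, 0.3]
grip_width: 1.003
```

```bash
python3 lids.py 58
```

```text
[ 470.7 -410.7  126.3] [-0.001  0.173  0.985  0.001] [-0.6  0.1  0.1] 1.000203378408986
[278. 235.] [ 241  197   76   76 4377] [ 473. -417.   58.]
```

>>> arm_command(
  steps=[0.04,-0.12,-0.6,0,100,0,0,-0.8,0,100,0,0,-0.7,0,100,0,0,-0.36,0,100,0,0,0,0,100],
)

```text
time_s: 21.92
eef_pos: [472.8, -417.6, 3.7]
ee_rot: [-0.0, 0.173, 0.985, 0.0]
force: [-0.1, 0.4, 0.7]
grip_width: 0.995
```

>>> arm_command(
  steps=[0,0,0,0,45,0,0,0,0,40,0,0,0,0,40,0,0,0,0,40,0,0,0,0,40],
)

```text
time_s: 22.55
eef_pos: [473.0, -418.5, 4.7]
ee_rot: [0.001, 0.174, 0.985, -0.001]
force: [-0.1, 1.0, 6.1]
grip_width: 0.524
```

>>> arm_command(
  steps=[0,0,0,0,40,0,0,0.6,0,40,0,0,1,0,40,0,0,0,0,40],
)

```text
time_s: 23.05
eef_pos: [473.8, -419.7, 87.6]
ee_rot: [0.003, 0.174, 0.985, -0.003]
force: [0.1, 0.2, -1.6]
grip_width: 0.523
```

>>> arm_command(
  steps=[0.1,0.9,0.1,-1,40,0.2,1,0,-1,40,0.2,1,0,-1,40,0.2,1,0,-1,40,0.2,1,0,-1,40],
)

```text
time_s: 23.68
eef_pos: [517.2, -171.3, 87.5]
ee_rot: [-0.001, 0.384, 0.923, 0.0]
force: [0.7, -0.7, -1.2]
grip_width: 0.525
```

>>> arm_command(
  steps=[0.2,1,0,-1,40,0.2,1,0,-1,40,0.12,1,0,0,40,0,0.43,-0.4,0,40,0,0,-0.4,0,40],
)

```text
time_s: 24.3
eef_pos: [542.9, 0.2, 47.1]
ee_rot: [-0.001, 0.461, 0.888, -0.0]
force: [0.8, -0.5, -0.6]
grip_width: 0.528
```

>>> arm_command(
  steps=[0,0,-0.3,0,40,0,0,0,0,40],
)

```text
time_s: 24.55
eef_pos: [542.8, -1.8, 32.1]
ee_rot: [-0.001, 0.462, 0.887, -0.0]
force: [0.2, -0.1, -1.6]
grip_width: 0.531
```

>>> arm_command(
  steps=[0.02,0,-0.2,0,40,0,0,-0.11,0,40,0,0,0,0,60,0,0,0,0,80,0,0,0,0,100],
)

```text
time_s: 25.18
eef_pos: [544.7, -1.6, 18.1]
ee_rot: [0.0, 0.462, 0.887, 0.0]
force: [0.0, -0.1, -0.2]
grip_width: 0.984
```

>>> arm_command(
  steps=[0,0,0.2,0,100,0,0,1,0,100,0,0,1,0,100,-0.5,0,1,-1,100,0,0.4,1,-1,100],
)

```text
time_s: 25.8
eef_pos: [518.4, 18.1, 230.3]
ee_rot: [0.0, 0.539, 0.842, 0.0]
force: [0.5, -0.5, -1.0]
grip_width: 1.001
```

>>> arm_command(
  steps=[0,0.4,1,-1,100,0,0,1,-1,100,0,0,0.3,-1,100,0,0,0,-1,100,0,0,0,-1,100],
)

```text
time_s: 26.42
eef_pos: [519.2, 38.5, 343.8]
ee_rot: [0.0, 0.708, 0.706, 0.0]
force: [-0.2, 0.3, 0.9]
grip_width: 1.006
```

```bash
python3 lids.py 70
```

```text
[519.2  38.5 343.6] [0.    0.709 0.705 0.   ] [-0.8 -0.5 -0.9] 0.9998837457394597
[555.  30.] [549   0  11  49 313] [802. 184.  70.]
[306. 202.] [ 287  183   40   40 1209] [545.  -1.  70.]
[331. 327.] [315 311  33  34 876] [ 580. -172.   70.]
```

>>> arm_command(
  steps=[0.9,0,0,0,100,1,0,0,0,80,0.97,0,0,0,80,0,0,-0.7,0,80,0,0,-0.83,0,80],
)

```text
time_s: 27.1
eef_pos: [663.6, 38.4, 265.6]
ee_rot: [0.001, 0.707, 0.708, 0.0]
force: [0.5, -0.9, -0.1]
grip_width: 0.803
```

>>> arm_command(
  steps=[0,0,0,0,40,0,0,0,0,10,0,0,0,0,10,0,0,0,0,10,0,0,0,0,10],
  grip_force=50,
)

```text
time_s: 27.72
eef_pos: [663.6, 38.3, 268.9]
ee_rot: [0.002, 0.707, 0.707, 0.001]
force: [0.2, 0.0, 6.6]
grip_width: 0.173
```

>>> arm_command(
  steps=[-0.73,0,-0.01,0,10,-0.72,0,-0.14,0,10],
)

```text
time_s: 27.98
eef_pos: [591.4, 38.1, 261.6]
ee_rot: [0.003, 0.707, 0.707, 0.003]
force: [2.7, -0.8, 6.2]
grip_width: 0.169
```

>>> arm_command(
  steps=[-0.68,0,-0.27,0,10,-0.62,0,-0.39,0,10,-0.54,0,-0.49,0,10,-0.44,0,-0.59,0,10],
)

```text
time_s: 28.48
eef_pos: [477.8, 38.2, 173.7]
ee_rot: [0.003, 0.707, 0.707, 0.003]
force: [13.0, 1.1, -0.1]
grip_width: 0.168
```

>>> arm_command(
  steps=[-0.32,0,-0.66,0,10,-0.19,0,-0.6,0,10],
)

```text
time_s: 28.72
eef_pos: [452.4, 38.2, 110.0]
ee_rot: [0.003, 0.707, 0.707, 0.002]
force: [6.4, 1.5, 6.6]
grip_width: 0.167
```

>>> arm_command(
  steps=[-0.06,0,-0.35,0,10,0,0,-0.3,0,10,0,0,-0.2,0,10,0,0,0,0,10,0,0,0,0,10],
)

```text
time_s: 29.35
eef_pos: [447.6, 38.3, 67.1]
ee_rot: [-0.0, 0.707, 0.707, -0.001]
force: [-7.7, -1.7, 7.7]
grip_width: 0.169
```

```bash
python3 lids.py 62;python3 - <<'E'
from h import *
p=capture("wrist");cv2.imwrite("pics/w9.png",cv2.convertScaleAbs(p["frame"][180:420,320:560],alpha=1.8,beta=10))
E
```

```text
[447.6  38.3  67.1] [-0.     0.707  0.707 -0.001] [-7.6 -2.   6.1] 0.16789391349811494
[467. 309.] [433 294  87  38 887] [532.  20.  62.]
```

View pics/w9.png

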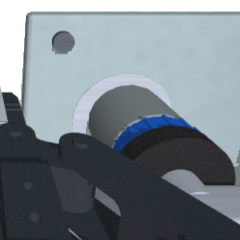

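The pad is on the lid and no ring shows. Reversing the swing.

>>> arm_command(
  steps=[0.03,0,0.73,0,10,0.2,0,0.7,0,10,0.32,0,0.66,0,10,0.44,0,0.59,0,10,0.54,0,0.49,0,10],
)

```text
time_s: 30.08
eef_pos: [527.1, 38.1, 225.7]
ee_rot: [0.002, 0.707, 0.707, 0.002]
force: [27.3, -2.5, -33.9]
grip_width: 0.168
```

>>> arm_command(
  steps=[0.62,0,0.39,0,10,0.68,0,0.27,0,10,0.72,0,0.14,0,10,0.65,0,0,0,10,0,0,0,0,10],
)

```text
time_s: 30.7
eef_pos: [660.2, 38.2, 265.6]
ee_rot: [0.002, 0.707, 0.707, 0.001]
force: [4.3, -0.4, 1.1]
grip_width: 0.167
```

>>> arm_command(
  steps=[0,0,0,0,50,0,0,0,0,80,0,0,0.6,0,80,0,0,0.9,0,90,-0.6,-0.2,0,1,100],
)

```text
time_s: 31.32
eef_pos: [629.2, 28.4, 343.9]
ee_rot: [0.003, 0.675, 0.738, 0.002]
force: [0.5, -1.0, -0.6]
grip_width: 0.998
```

>>> arm_command(
  steps=[-1,-0.3,0,1,100,-0.71,-0.3,-0.3,1,100,0,0,-0.9,1,100,0,0,-1,1,100,0,0,-1,1,100],
  grip_force=35,
)

```text
time_s: 31.95
eef_pos: [541.8, -1.5, 178.9]
ee_rot: [0.0, 0.499, 0.867, 0.0]
force: [1.3, -0.5, -0.2]
grip_width: 0.999
```

```bash
python3 lids.py 62
```

```text
[538.9  -0.9 172.3] [-0.005  0.497  0.868 -0.002] [-1.9 -0.4 -7. ] 0.9999352402632468
[288. 207.] [ 257  175   63   64 3050] [544.  -1.  62.]
[218. 381.] [ 197  365   51   37 1058] [ 571. -166.   62.]
```

>>> arm_command(
  steps=[0.03,0,-0.8,0.5,100,0,0,-0.9,0.5,100,0,0,-0.8,0,100,0,0,-0.5,0,100,0,0,0,0,100],
)

```text
time_s: 32.62
eef_pos: [543.4, -1.5, 29.6]
ee_rot: [-0.001, 0.462, 0.887, -0.0]
force: [-0.1, -0.2, 0.3]
grip_width: 1.0
```

>>> arm_command(
  steps=[0.02,0,-0.27,0,100,0,0,0,0,40,0,0,0,0,40,0,0,0,0,40,0,0,0,0,40],
)

```text
time_s: 33.25
eef_pos: [545.5, -1.6, 17.1]
ee_rot: [0.001, 0.462, 0.887, 0.0]
force: [-1.0, 0.4, 6.9]
grip_width: 0.53
```

>>> arm_command(
  steps=[0,0,0,0,40,0,0,0,0,40,0,0,0.6,0,40,0,0,0.8,0,40,-0.1,0.3,0,1,40],
)

```text
time_s: 33.88
eef_pos: [541.6, 12.7, 89.1]
ee_rot: [0.003, 0.422, 0.907, 0.001]
force: [-0.4, 0.2, -2.5]
grip_width: 0.526
```

>>> arm_command(
  steps=[-0.3,1,0,1,40,-0.3,1,0,1,40,-0.3,1,0,1,40,-0.3,1,0,1,40,-0.3,1,0,1,40],
)

```text
time_s: 34.5
eef_pos: [464.3, 264.9, 86.3]
ee_rot: [-0.0, 0.215, 0.977, -0.0]
force: [1.0, 0.2, -2.3]
grip_width: 0.532
```

>>> arm_command(
  steps=[-0.17,1,0,1,40,0,0,-0.7,0,40,0,0,-0.5,0,40,0,0,-0.1,0,40,0,0,0,0,40],
)

```text
time_s: 35.12
eef_pos: [456.8, 313.4, 21.8]
ee_rot: [0.0, 0.174, 0.985, 0.0]
force: [0.6, 0.6, -1.8]
grip_width: 0.527
```

>>> arm_command(
  steps=[0,0,-0.26,0,40,0,0,0,0,70,0,0,0,0,100,0,0,0,0,100,0,0,0.9,0,100],
)

```text
time_s: 35.75
eef_pos: [455.0, 312.7, 51.7]
ee_rot: [-0.002, 0.174, 0.985, -0.002]
force: [0.1, 1.0, 0.4]
grip_width: 0.996
```

>>> arm_command(
  steps=[0,0,1,0,100,0,-0.8,0.6,0,100,0,-1,0.4,0,100,0,-1,0,0,100,0,-1,0,0,100],
)

```text
time_s: 36.38
eef_pos: [456.5, 121.9, 153.9]
ee_rot: [0.001, 0.173, 0.985, 0.0]
force: [0.5, -1.1, 0.5]
grip_width: 0.999
```

>>> arm_command(
  steps=[0,-1,0,0,100,0,-1,0,0,100,0,-1,0,0,100,0.2,-1,0,0,100,0.5,-1,0,0,100],
)

```text
time_s: 37.0
eef_pos: [491.5, -128.3, 153.9]
ee_rot: [0.0, 0.174, 0.985, -0.0]
force: [0.9, 1.2, -0.2]
grip_width: 1.0
```

>>> arm_command(
  steps=[0.5,-1,0,0,100,0.6,-0.3,0,0,100,0,0,0,0,100,0,0,0,0,100],
)

```text
time_s: 37.5
eef_pos: [546.0, -191.0, 153.2]
ee_rot: [-0.0, 0.173, 0.985, 0.0]
force: [-0.7, 0.7, 1.3]
grip_width: 1.002
```

```bash
python3 lids.py 50
python3 - <<'E'
from h import *
p=capture("top")
for d in search_frame(p,"pot1")[:6]:print(np.round(d["point"]),round(d["score"],2))
E
```

```text
[ 546.  -190.9  153.4] [-0.     0.173  0.985  0.   ] [ 0.5 -0.3  0.3] 1.0025360445993527
[304. 253.] [ 273  221   64   64 3091] [ 581. -190.   50.]
[458. 309.  55.] 0.72
[ 545. -497.   48.] 0.71
[ 372. -407.   50.] 0.49
[574. 332.  55.] 0.44
[710. 202.  98.] 0.44
[517. 281.   5.] 0.36
```

>>> arm_command(
  steps=[0.69,0,-0.3,0,100,0,0,-0.9,0,100,0,0,-0.9,0,100,0,0,-0.9,0,100,0,0,0,0,100],
)

```text
time_s: 38.28
eef_pos: [579.2, -190.4, 1.0]
ee_rot: [-0.003, 0.173, 0.985, 0.001]
force: [-0.2, -0.0, 1.4]
grip_width: 1.001
```

>>> arm_command(
  steps=[0,0,0,0,45,0,0,0,0,40,0,0,0,0,40,0,0,0,0,40,0,0,0,0,40],
)

```text
time_s: 38.9
eef_pos: [582.0, -192.0, 5.5]
ee_rot: [0.002, 0.174, 0.985, -0.0]
force: [-1.1, 1.7, 5.3]
grip_width: 0.53
```

>>> arm_command(
  steps=[0,0,0,0,40,0,0,0.6,0,40,0,0,1,0,40,-0.6,0,0,0,40,-0.8,0.2,0,0,40],
)

```text
time_s: 39.52
eef_pos: [510.8, -182.0, 84.7]
ee_rot: [0.001, 0.174, 0.985, -0.001]
force: [0.3, 0.7, -1.0]
grip_width: 0.533
```

```bash
python3 lids.py 130;python3 - <<'E'
from h import *
p=capture("wrist");cv2.imwrite("pics/w10.png",cv2.convertScaleAbs(p["frame"][180:420,140:440],alpha=1.7,beta=10))
E
```

```text
[ 505.7 -179.5   83.3] [-0.002  0.173  0.985  0.001] [ 1.6  1.1 -1.6] 0.533089665678262
[285. 329.] [  211   261   149   132 15127] [ 506. -181.  130.]
```

View pics/w10.png

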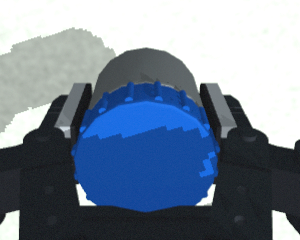

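>>> arm_command(
  steps=[-0.5,0.6,0,0,40,-0.5,1,0,0,40,0,1,0,0,40,0,1,0,0,40,0,1,0,0,40],
)

```text
time_s: 40.25
eef_pos: [461.7, 49.9, 84.4]
ee_rot: [0.001, 0.174, 0.985, 0.0]
force: [1.0, -0.5, -0.2]
grip_width: 0.53
```

>>> arm_command(
  steps=[0,1,0,0,40,0.37,1,0,0,40,0.5,1,0,0,40,0.4,0.9,0,0,40,0,0.32,0,0,40],
)

```text
time_s: 40.88
eef_pos: [525.5, 261.8, 83.9]
ee_rot: [0.001, 0.173, 0.985, 0.001]
force: [-0.1, -1.0, -1.6]
grip_width: 0.528
```

>>> arm_command(
  steps=[0,0,-0.6,0,40,0,0,-0.5,0,40,0,0,0,0,40],
)

```text
time_s: 41.25
eef_pos: [523.6, 258.8, 27.4]
ee_rot: [-0.001, 0.174, 0.985, -0.001]
force: [0.7, -0.3, -1.0]
grip_width: 0.528
```

>>> arm_command(
  steps=[0,0,-0.25,0,40,0,0,-0.13,0,40,0,0,0,0,70,0,0,0,0,100,0,0,0,0,100],
)

```text
time_s: 41.88
eef_pos: [524.7, 259.5, 9.7]
ee_rot: [0.0, 0.174, 0.985, 0.0]
force: [0.1, -0.4, -0.4]
grip_width: 0.999
```

>>> arm_command(
  steps=[0,0,0.7,0,100,0,0,1,0,100,0,0,1,0,100,-0.8,0,1,0,100,-0.8,0,0.5,0,100],
)

```text
time_s: 42.5
eef_pos: [445.1, 259.5, 220.7]
ee_rot: [0.002, 0.174, 0.985, 0.001]
force: [-0.7, 0.5, -0.5]
grip_width: 0.999
```

```bash
python3 lids.py 54
python3 - <<'E'
from h import *
p=capture("scene")
for t in["bar","pot1","padbox","sanitiser","marker","specimen_jar","beaker"]:
  for d in search_frame(p,t)[:6 if t=="pot1" else 1]:print(t,np.round(d["point"]),round(d["score"],2))
p0=cv2.resize(p["frame"][60:330,120:400],None,fx=2,fy=2)
w=capture("wrist")
cv2.imwrite("pics/end.png",p0); cv2.imwrite("pics/endw.png",w["frame"])
R=np.array([[np.cos(.157),np.sin(.157)],[-np.sin(.157),np.cos(.157)]])
E
```

```text
[441.9 260.2 223.2] [0.002 0.173 0.985 0.001] [1.  2.8 4.5] 0.9965281864741543
[347. 181.] [ 321  154   55   55 2249] [456. 312.  54.]
[313. 266.] [ 289  241   50   50 1915] [523. 259.  54.]
[396. 278.] [376 260  53  46 988] [561. 328.  54.]
bar [663. -10. 238.] 0.72
pot1 [467. 305.  46.] 0.78
pot1 [585. 324.  47.] 0.63
pot1 [ 393. -412.   49.] 0.6
pot1 [ 557. -504.   49.] 0.55
pot1 [536. 252.  52.] 0.5
padbox [ 558. -417.   35.] 0.66
sanitiser [ 741. -229.   90.] 0.96
marker [376. -40.  17.] 0.43
specimen_jar [736. 192.  77.] 0.56
beaker [380. 481.  53.] 0.82
```

View pics/endw.png

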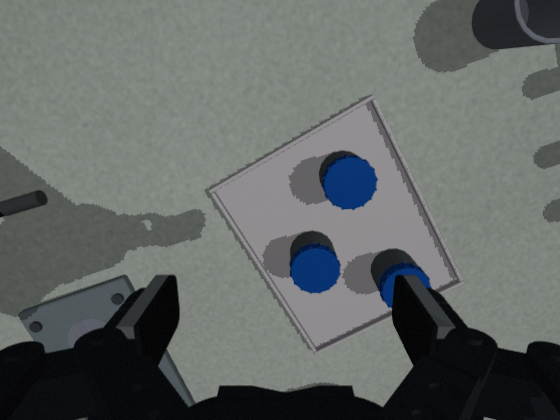

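View pics/end.png

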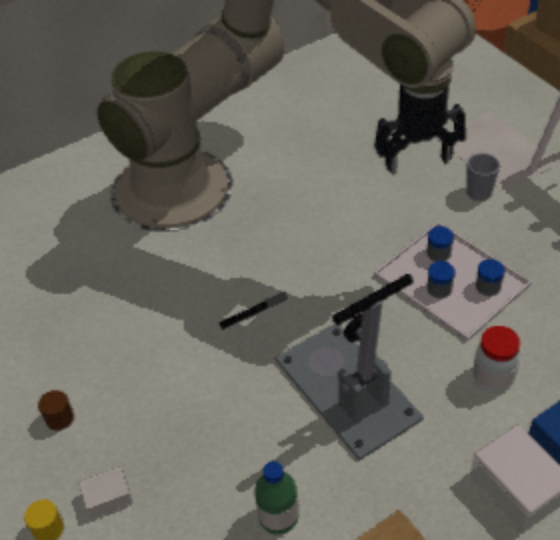

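The pots are at (349,182), (314,268) and (403,285) in the wrist view. All are upright in the tray with lids closed, and the lever is up. One numeric check against the tray frame before handing in.

Run:
```python
from h import *
s=sense()
p=capture("wrist")
c=np.array([ray(p,u,v,12)[:2] for u,v in((210,190),(372,97),(460,282),(315,350))])
o=c.mean(0);ex=((c[3]-c[0])+(c[2]-c[1]));L=np.linalg.norm(ex)/2;ex/=np.linalg.norm(ex);ey=np.array([-ex[1],ex[0]])
print(o,L,np.degrees(np.arctan2(ex[1],ex[0])),np.linalg.norm(c[1]-c[0]))
for q in((456,312),(523,259),(573,333)):
  d=np.array(q)-o;print(q,(d@ex).round(),(d@ey).round())
for d in search_frame(capture("top"),"pot1")[:7]:print(np.round(d["point"]),round(d["score"],2))
finish_job()
```

```text
[519.32323861 291.30321221] 213.78487094241333 9.907184335733287 175.6846457162085
(456, 312) -59.0 31.0
(523, 259) -2.0 -32.0
(573, 333) 60.0 32.0
[ 544. -499.   46.] 0.72
[583. 340.  53.] 0.67
[530. 246.  56.] 0.64
[ 375. -407.   50.] 0.57
[522. 246.  56.] 0.4
the job is handed in; nothing more can be done
```

I found three pots in the scene. Two had proud lids, so I closed each in the hand press, swung the lever back up after each pressing and set both pots in the tray. The third lid was already home, so that pot went straight to the tray. The job was handed in at about 43 s of the 210 s allowed; no verdict was reported.

What the last checks showed:
- **Pots:** all three stand upright in the tray at about (-59, 31), (-2, -32) and (60, 32) mm in the tray frame. That is well inside the ±88 and ±68 mm limits.
- **Lids:** for the first pressed pot and the unpressed one, close views with the pot gripped showed no white neck ring. For the second pressed pot I saw this at the lever's stop, and the final wrist view showed no ring on any of the three, although a finger partly hid one.
- **Lever:** it is back up, judged from the final scene picture and the network's bar position.
- **Everything else:** the scene camera puts the five bystanders within about 5 mm of where it put them at the start.

One disagreement: the final top-view network put two of the tray pots about 10 to 15 mm from my wrist-camera and placement positions, and reported the middle one twice. Even those readings stay inside the tray limits. I also viewed one picture more than the 14 budgeted.

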